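# Turn up the visitor's cup and hold it out for coffee

### The arm

A 6-joint arm with a two-finger parallel gripper is mounted at the origin on the work surface. World frame = base frame: x ahead of the robot, y to its left, z up, the work surface at z = 0. Lengths are in mm, angles in rad, forces in N, time in s.
With the tool pointing down it reaches from about 350 to 775 mm from the base axis. Payload 7.3 kg.
Tool frame: the origin (TCP) lies between the finger pads; the fingertips stand 8 mm ahead of it and the grasp point (between the pads) lies 11 mm behind it; y points along the fingers, z is the direction in which the jaws open and shut, and the axes are right-handed (so a half turn about y gives the same grasp; the last joint's range is limited). The gripper opens to 92 mm and grips with 3 to 60 N. Pads are 19 mm wide; open, the fingers measure 130 mm over their backs; the gripper's body (75 mm by 190 mm) begins 47 mm behind the grasp point.
Start: joints at [-1.47, 0.342, 1.524, -0, 1.275, -0.146], TCP at [128.28, -509.105, 234.741] pointing down, gripper open.
Joint ranges: [-2.53, 2.53], [-0.77, 2.02], [0.04, 2.7], [-1, 4.14], [0.28, 2.66], [-3.11, 3.11]. Speed limits (rad/s): [2.57, 2.57, 3.14, 3.14, 3.14, 3.14].

### API

Orientations are given as [roll, pitch, yaw] about the fixed x, y, z axes, in that order (R = Rz(yaw) Ry(pitch) Rx(roll)).
In Python, from plant import bot, vision, job gives the robot as it stands. The module is installed in compiled form; this text tells all that it offers.
- The arm moves only by the tool arm_command, never from a script. Its argument "deltas" is a list of rows, each a list of 4 numbers: the shift along the tool's x, y, z in m, then the turn about the tool's y in degrees. In form: [[x, y, z, twist], ...]. A call has 1 to 5 rows; each row shifts and turns the commanded pose from where the row before left it, along the tool's axes as they then stand; what a row does not reach is not made up. A row lasts 1/10 s, in which the tool goes at most 50 mm and 8.59 degrees, less where a joint would pass 70% of its speed; a pose out of reach is approached as far as the arm can. A call is refused whole if a number of a shift passes 0.05 or a number of a turn 8.59, either way. A call with a gripper value outside its range is refused whole. "claw" is the closure in counts, from 0 (fully open) to 255 (shut), set as the call begins (left out, the last holds). The fingers move at their own pace and stop on an object; the grip force is fixed at half the most. Time passes only in rows, so rows that do not move let the fingers close. It gives the time, the measured TCP pose, the force and the opening at its end, in the units of the state.
- bot.get_obs(): the state, without advancing time (a new reading comes with each control period).
- vision.capture(name): name is "side" or "top"; returns a dict with "img" (420x560x3 uint8, red, green, blue), "camera_matrix" (3x3 intrinsics, pixels), "world_to_cam" (4x4, takes a point from world to camera coordinates). Camera axes: x right, y down, z forward; pixel columns grow to the right and rows downward; lengths in mm; the calibration is good to about 2 mm. A picture is of the moment at which its call begins. There is no depth.
- job.close_job(): hands the job in, once; it reports no verdict.
Trained networks look in a picture, given as the dict that the camera call returned (one of the last four; its "shot" number tells which), for a name from the list of things; names that differ only in an ending like _2 or _b are one class to them, and where a whole thing is asked for, a point or a joint stands for the part that bears it (a point fixed in the world has none). Each returns a list of dicts, best first, with "confidence" (0 to 1); they miss things now and then, are a little off and sometimes report something else, mostly with a low value. They report only what shows in the picture. A call takes as long as a camera call. They do not tell look-alikes from the thing itself.
- vision.find_in(picture, name): "xyz" ([x, y, z] in mm, in the coordinates of the camera as it stood for that picture, good to about 4 mm: the middle of the surface that is visible of it).
- vision.regions_of(picture, name): "mask" (420x560 bool, what is visible of it).
The state is a dict: "time": time; "joint_positions": joint angles; "dq": joint speeds; "tau": joint torques, N m; "tool_pos": TCP position; "tcp_rot": TCP orientation; "contact_force": force on the tool from outside, world axes, zero at the start; "moment": the same for the moment, N m; "grip_width": finger opening in mm.
Only numpy, scipy, OpenCV 4.12 (cv2) and the standard library are available. Lean on these libraries where they do the work, as an engineer would, in place of code of your own. Each camera call takes 0.05 s, during which the arm holds its last target. There are 200 camera calls.

### The job

A customer is about to be served coffee: take the eight-sided white and terracotta cup that stands upside down on the wooden serving tray and turn it mouth up, without dropping it or banging it down. Then hold it up in the gripper over the tray, a good hand's breadth clear of it, level and still, so that a colleague can pour; finish while still holding it like that, not putting it down. Leave the coffee flask, the blue mug, the sugar jar and the flooring samples where they stand.

Things in the scene. Friction and masses are not known exactly. Their poses are not given: they have to be found in the camera images.
- cup_center (a point): centre (half-way up, on the axis) of the loose stoneware cup: straight eight-sided prism, no handle, 80 mm tall, 62 mm across flats (67 across corners), 4 mm walls, white with terracotta foot end, about 0.2 kg. z points out of the open mouth (straight down at the start); x is square to a flat, so flats lie every 45 degrees. On its side it rests on a flat, centre 31 mm up, and does not roll
- tray: rectangular wooden serving tray that does not move under the work, 250 mm (its x) by 370 mm (its y); origin at the centre of its underside, on the desk, z up. The flat floor is 6 mm thick, the rim 8 mm wide and 16 mm high; a steel bar handle at each short end (y = +-191 mm) reaches 34 mm high
- desk: the dark grey desk top, its surface at height 0
- sugar_center (a point): centre of a small amber sugar jar with a steel lid standing on the tray, 58 mm across, 72 mm tall: leave alone
- flask: steel vacuum coffee flask with black lid, spout and handle, on the desk beyond the tray, 120 mm across (160 mm with handle and spout), 226 mm tall; origin at the centre of its underside: leave alone
- mug: blue mug with a handle, standing mouth up on the desk beyond the tray, 82 mm across, 95 mm tall; origin at the centre of its underside: leave alone
- samples: ringed stack of wood-look flooring samples lying on the desk to the robot's right, 100 by 180 mm, 20 mm high; origin at the centre of its underside: leave alone
Mind the look-alikes: they are no part of the job. Of the things like the part that bears cup_center, leave any that is green or turquoise; of the rest the larger one is meant.

How it is judged (in metres and radians):
At the end, for the whole second after the job is handed in: The cup is held in the gripper alone, mouth up and level within 0.15 rad (8.6 degrees), its centre over the tray's outline and its foot at least 60 mm above the tray floor, still (under 20 mm/s and 0.15 rad/s), touching neither tray, desk nor any bystander (angle between cup_center's own z axis and vertical below 0.15 rad and z of cup_center in the frame of tray above 0.106 m and x of cup_center in the frame of tray between -0.12 and 0.12 m and y of cup_center in the frame of tray between -0.18 and 0.18 m and linear speed of cup below 0.02 m/s and angular speed of cup below 0.15 rad/s and contact force between cup and the fingers above 1 N and contact force between cup and tray below 0.1 N and contact force between cup and desk below 0.1 N and contact force between cup and sugar below 0.1 N and contact force between cup and flask below 0.1 N and contact force between cup and mug below 0.1 N and contact force between cup and samples below 0.1 N); the arm keeps its last pose, push and grip.
It fails at once if the cup is banged down on or pressed hard against the tray or desk (over 100 N) (contact force between cup and tray above 100 N or contact force between cup and desk above 100 N).
It fails at once if the cup is dropped: it falls free of the fingers (a fall of more than about 15 mm) (linear speed of cup above 0.5 m/s and contact force between cup and the fingers below 0.5 N).
It fails at once if the flask, mug, sugar jar or samples are shifted by over 20 mm or tipped (distance of any of flask, mug, sugar_center, samples from where it was at the start of the episode above 0.02 m or angle between any of flask, mug, sugar_center's own z axis and vertical above 0.2 rad).
It also fails if it takes over 54 s, if anything falls off the work surface, if the arm or the gripper's body presses on something with over 40 N, if the wrist force passes 120 N, or if a joint passes its speed limit or range.

## Working session

There is one attempt and no reset: what is moved stays moved. The work goes in short steps, Python scripts to look and compute and a tool call to move; the robot and the scene stay as the last step left them, time stands still between calls to the robot, and variables do not carry over. Pictures are saved under pics/ and viewed, about 8 in all and at most 12, crops included, and the job is handed in when it is done.

Besides the shell and the picture viewer there is one more tool, called after ">>>" as name(argument=value, ...) on one line, values as JSON. arm_command: Moves the arm, as the interface text tells. Its arguments: {"type":"object","properties":{"deltas":{"type":"array","items":{"type":"array","items":{"type":"number"}}},"claw":{"type":"number"}},"required":["deltas"]}

```bash
mkdir -p pics; cat > h.py <<'E'
import numpy as np, cv2
from plant import bot, vision, job
def w(pic,xyz):
    M=np.linalg.inv(pic["world_to_cam"]); return (M@np.r_[xyz,1])[:3]
def px(pic,p):
    c=(pic["world_to_cam"]@np.r_[p,1])[:3]; u=pic["camera_matrix"]@c; return u[:2]/u[2]
def save(pic,n,box=None,f=1):
    im=pic["img"][:,:,::-1]
    if box: im=im[box[1]:box[3],box[0]:box[2]]
    cv2.imwrite("pics/"+n,cv2.resize(im,None,fx=f,fy=f,interpolation=cv2.INTER_CUBIC))
E
python3 - <<'E'
from h import *
o=bot.get_obs(); print({k:np.round(v,3) for k,v in o.items()})
a=vision.capture("side");b=vision.capture("top")
cv2.imwrite("pics/a.png",cv2.resize(np.vstack([a["img"],b["img"]])[:,:,::-1],(400,600)) ) if 0 else (save(a,"side.png"),save(b,"top.png"))
for n,p in(("side",a),("top",b)):
    C=np.linalg.inv(p["world_to_cam"])[:3,3]; print(n,C.round())
    for t in["cup_center","tray","sugar_center","flask","mug","samples"]:
        for d in vision.find_in(p,t): q=w(p,d["xyz"]); print(t,round(d["confidence"],2),q.round(),px(p,q).round())
E
```

```text
{'time': np.float64(0.0), 'joint_positions': array([-1.47 ,  0.343,  1.525,  0.   ,  1.275, -0.146]), 'dq': array([ 0.   ,  0.001, -0.   ,  0.   ,  0.001,  0.   ]), 'tau': array([ -0.   , -43.125, -24.423,   0.072,   0.056,  -0.   ]), 'tool_pos': array([ 128.247, -508.683,  234.06 ]), 'tcp_rot': array([-1.572,  0.   , -2.895]), 'contact_force': array([ 0.366,  0.787, -0.102]), 'moment': array([-0.002,  0.003,  0.087]), 'grip_width': np.float64(91.913)}
side [402. 611. 644.]
cup_center 0.96 [466. -23.  71.] [319. 253.]
cup_center 0.94 [ 406. -189.   62.] [353. 217.]
cup_center 0.76 [ 499. -191.   46.] [317. 216.]
cup_center 0.6 [ 625. -186.   38.] [270. 212.]
tray 0.9 [499. 109.   6.] [292. 316.]
sugar_center 0.63 [476. 175.  62.] [297. 327.]
flask 0.62 [ 762. -103.  139.] [205. 190.]
mug 0.76 [766. 169.  59.] [154. 296.]
mug 0.18 [477. 176.  63.] [296. 327.]
samples 0.68 [ 497. -469.   20.] [331. 172.]
top [ 342. -127. 1131.]
cup_center 0.96 [469. -48.  88.] [248. 266.]
cup_center 0.94 [ 501. -205.   57.] [318. 251.]
cup_center 0.89 [ 620. -203.   57.] [315. 201.]
cup_center 0.64 [ 403. -208.   73.] [322. 294.]
tray 0.79 [494.  63.   5.] [205. 261.]
sugar_center 0.8 [469. 148.  74.] [161. 268.]
sugar_center 0.75 [490.  62.   6.] [205. 262.]
flask 0.73 [ 746. -140.  182.] [287. 130.]
mug 0.85 [780. 162.  50.] [162. 142.]
samples 0.97 [ 494. -495.   19.] [440. 254.]
```

View pics/side.png

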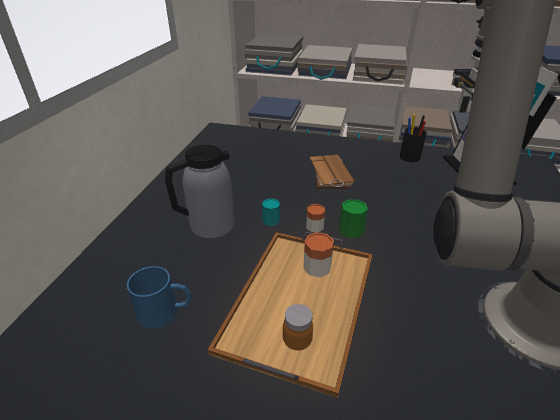

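View pics/top.png

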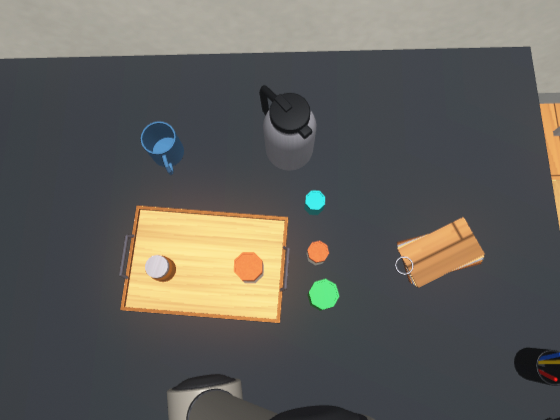

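Candidates (side view): white/terracotta cup on the tray (319,253), a smaller white/terracotta one on the desk (316,217), green (353,217) and turquoise (271,212). I choose the one on the tray: it is the larger of the two that aren't green or turquoise, and it stands upside down on the tray.

Next I measure the cup axis, its flat angle and the tray pose.

```bash
cat >> h.py <<'E'
def ray(pic,uv,z):
    M=np.linalg.inv(pic["world_to_cam"]); d=M[:3,:3]@np.linalg.inv(pic["camera_matrix"])@np.r_[uv,1]; C=M[:3,3]
    return C+d*(z-C[2])/d[2]
E
python3 - <<'E'
from h import *
from scipy.optimize import minimize
b=vision.capture("top");a=vision.capture("side")
save(b,"crop.png",(215,235,285,300),8)
m=[d for d in vision.regions_of(b,"tray")][0]["mask"].astype(np.uint8)
c=max(cv2.findContours(m,0,1)[0],key=cv2.contourArea).reshape(-1,2)
P=np.array([ray(b,u,16)[:2] for u in c],np.float32); r=cv2.minAreaRect(P); print("tray",r)
# octagon outline of terracotta foot (z=86) in top
h=b["img"].astype(int); t=(h[...,0]>110)&(h[...,0]-h[...,1]>70)&(h[...,2]<90)
print(h[266,248],h[290,235])
t=((h[...,0]-h[...,1])>80).astype(np.uint8); n,l,s,ce=cv2.connectedComponentsWithStats(t); k=l[266,248]; print(s[k],ce[k])
top=(l==k); print("foot centre",ray(b,ce[k],86))
S=4
def poly(x,y,th,z0=86):
    A=th+np.pi/8+np.arange(8)*np.pi/4; R=31/np.cos(np.pi/8)
    return np.array([px(b,[x+R*np.cos(q),y+R*np.sin(q),z0]) for q in A])
tb=cv2.GaussianBlur(top.astype(np.float32),(0,0),.7)
def cost(p):
    im=np.zeros((420*S,560*S),np.uint8)
    for z0 in(86,80): cv2.fillConvexPoly(im,np.round((poly(p[0],p[1],p[2],z0)+.5)*S*16-8).astype(int),1,shift=4)
    im=cv2.resize(im.astype(np.float32),(560,420),interpolation=cv2.INTER_AREA)
    return ((cv2.GaussianBlur(im,(0,0),.7)-tb)**2).sum()
c0=ray(b,ce[k],86)
for th in np.radians(range(0,45,5)):
    q=minimize(cost,[c0[0],c0[1],th],method="Nelder-Mead",options=dict(initial_simplex=[[c0[0],c0[1],th],[c0[0]+3,c0[1],th],[c0[0],c0[1]+3,th],[c0[0],c0[1],th+.08]]))
    print(round(np.degrees(th)),q.x[:2].round(1),np.degrees(q.x[2]).round(1),round(float(q.fun),2))
# side check
h=a["img"].astype(int); t=((h[...,0]-h[...,1])>80).astype(np.uint8); n,l,s,ce=cv2.connectedComponentsWithStats(t); k=l[245,318]
print("side",s[k], "pred top centre px",px(a,[c0[0],c0[1],86]))
for d in vision.find_in(b,"sugar_center")[:2]: print(w(b,d["xyz"]))
E
```

```text
tray ((488.3929443359375, 61.41453552246094), (394.7344055175781, 249.23953247070312), 83.94763946533203)
[245 149  86] [250 226 148]
[234 252  28  28 634] [247.68138801 265.90063091]
foot centre [468.55820805 -46.210012    86.        ]
0 [468.9 -46. ] -1.2 8.46
5 [469.4 -46.1] -2.2 8.96
10 [469. -46.] -3.0 8.71
15 [468.9 -46.3] -1.1 8.44
20 [469.2 -46.2] 44.6 8.83
25 [468.8 -45.9] 43.7 8.7
30 [469.1 -46. ] 42.3 8.87
35 [469.1 -46.1] 42.2 8.8
40 [469.1 -46.1] 42.3 8.85
side [     0      0    560    420 235138] pred top centre px [320.40182057 240.96646068]
[470.1568657  151.57658005  70.67739123]
```

View pics/crop.png

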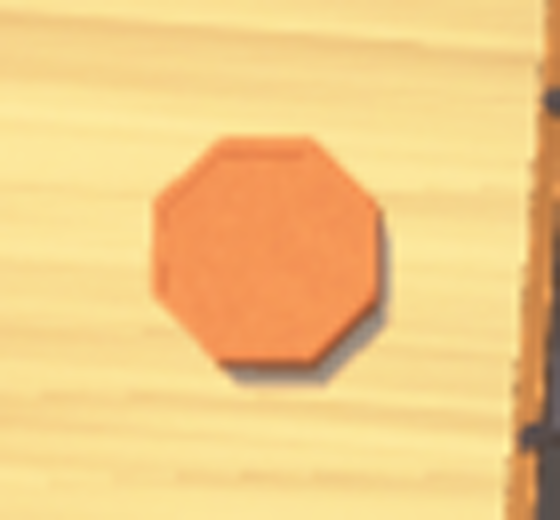

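The close crop confirms it: an eight-sided terracotta foot end, up, with white sides below, flats within about 2° of the world axes. The cup axis is at about (469,-46) and the sugar jar at (470,151).

The tool can't tilt, so the plan is:
1. Grip the cup near its foot and roll it over its rim edge while it pivots in the pads, until it lies on its side.
2. Regrip near the mouth and roll it over the foot edge.
3. Lift.

First I turn the tool.

>>> arm_command(deltas=[[0,0,0,-8.3],[0,0,0,-8.3],[0,0,0,-8.3],[0,0,0,-8.3],[0,0,0,-8.3]], claw=0)

```text
time: 1.4
tool_pos: [128.3, -509.1, 234.7]
tcp_rot: [-1.571, -0.0, -2.164]
contact_force: [0.3, 0.9, 0.2]
grip_width: 92.1
```

>>> arm_command(deltas=[[0,0,0,-8.3],[0,0,0,-8.3],[0,0,0,-8.3],[0,0,0,-8],[0,0,0,0]])

```text
time: 1.9
tool_pos: [128.3, -509.1, 234.8]
tcp_rot: [-1.571, -0.0, -1.595]
contact_force: [0.4, -0.5, -0.4]
grip_width: 92.1
```

>>> arm_command(deltas=[[-0.0314,0,0.022,0],[-0.0314,0,0.022,0],[-0.0314,0,0.022,0],[-0.0314,0,0.022,0],[-0.0314,0,0.022,0]])

```text
time: 2.4
tool_pos: [242.9, -353.7, 234.9]
tcp_rot: [-1.57, -0.0, -1.601]
contact_force: [0.6, -0.1, 0.3]
grip_width: 91.6
```

>>> arm_command(deltas=[[-0.0314,0,0.022,0],[-0.0314,0,0.022,0],[-0.0314,0,0.022,0],[-0.0314,0,0.022,0],[-0.0314,0,0.022,0]])

```text
time: 2.9
tool_pos: [356.9, -199.5, 234.9]
tcp_rot: [-1.57, -0.001, -1.601]
contact_force: [-0.3, -0.1, -0.2]
grip_width: 92.0
```

>>> arm_command(deltas=[[-0.0314,0,0.022,0],[-0.0314,0,0.022,0],[-0.0314,0,0.022,0],[-0.0314,0,0.022,0],[-0.0314,0,0.022,0]])

```text
time: 3.4
tool_pos: [471.0, -45.2, 234.9]
tcp_rot: [-1.57, -0.0, -1.6]
contact_force: [1.1, -1.0, 0.4]
grip_width: 91.6
```

>>> arm_command(deltas=[[0,0.03,0,0],[0,0.03,0,0],[0,0.02,0,0],[0,0,0,0]])

```text
time: 3.8
tool_pos: [468.5, -46.1, 152.4]
tcp_rot: [-1.576, 0.001, -1.599]
contact_force: [0.3, -0.4, 0.1]
grip_width: 91.7
```

>>> arm_command(deltas=[[0,0.03,0,0],[0,0.03,0,0],[0,0.03,0,0],[0,0.013,0,0],[0,0,0,0]])

```text
time: 4.3
tool_pos: [469.8, -46.7, 51.1]
tcp_rot: [-1.573, 0.0, -1.599]
contact_force: [1.4, -0.3, 0.9]
grip_width: 92.0
```

>>> arm_command(deltas=[[0,0,0,0],[0,0,0,0],[0,0,0,0],[0,0,0,0],[0,0,0,0]], claw=255)

```text
time: 4.8
tool_pos: [470.4, -46.8, 52.4]
tcp_rot: [-1.57, -0.0, -1.596]
contact_force: [-0.5, -0.4, 6.3]
grip_width: 62.0
```

>>> arm_command(deltas=[[0,0,0,0],[0,0,0,0],[0,0,0,0],[0,0,0,0],[0,0,0,0]])

```text
time: 5.3
tool_pos: [470.4, -46.8, 52.4]
tcp_rot: [-1.57, -0.0, -1.596]
contact_force: [-1.1, -0.1, 6.6]
grip_width: 62.0
```

>>> arm_command(deltas=[[0,-0.006,0,0],[0,-0.006,0,0],[0.011,0,0,0],[0.011,0,0,0],[0,0,0,0]])

```text
time: 5.8
tool_pos: [469.7, -70.3, 63.6]
tcp_rot: [-1.57, -0.0, -1.598]
contact_force: [-0.6, -0.4, -1.7]
grip_width: 61.7
```

>>> arm_command(deltas=[[0,0.005,0,0],[0,0.004,0,0],[0,0.003,0,0],[0,0,0,0],[0,0,0,0]])

```text
time: 6.3
tool_pos: [469.1, -68.5, 52.3]
tcp_rot: [-1.572, -0.0, -1.596]
contact_force: [-4.4, -1.0, 12.0]
grip_width: 62.2
```

```bash
python3 - <<'E'
from h import *
a=vision.capture("side"); save(a,"s1.png",(230,150,430,300),4)
for a_ in (57,):
  p=np.array([-31,57.]); 
  ang=np.radians(np.arange(0,91,6)); q=np.array([[p[0]*np.cos(t)+p[1]*np.sin(t),-p[0]*np.sin(t)+p[1]*np.cos(t)] for t in ang]); print((np.diff(q,axis=0)).round(1).tolist())
E
```

```text
[[6.1, 2.9], [6.4, 2.3], [6.6, 1.6], [6.7, 0.9], [6.8, 0.2], [6.8, -0.5], [6.7, -1.2], [6.5, -1.9], [6.3, -2.6], [6.0, -3.2], [5.6, -3.8], [5.2, -4.4], [4.7, -4.9], [4.1, -5.4], [3.6, -5.8]]
```

View pics/s1.png

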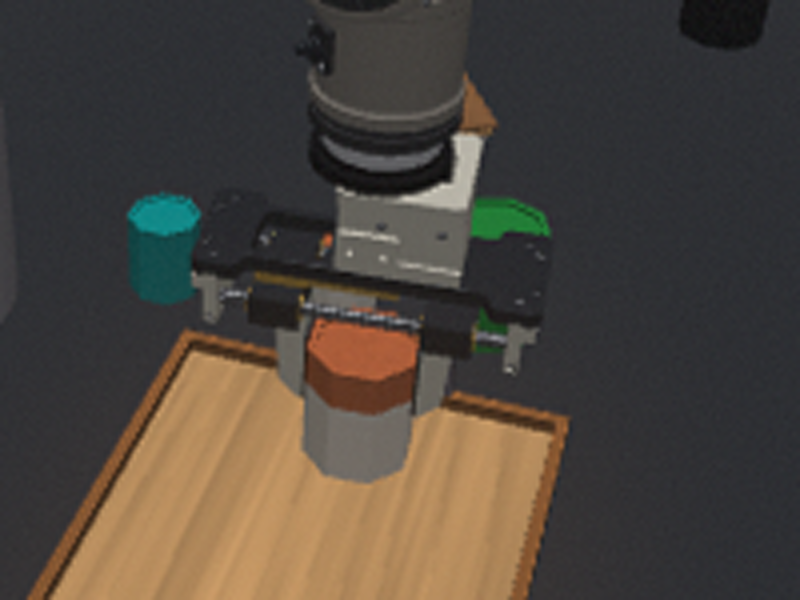

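The cup (crop 360,400) is gripped and standing on the tray, pressed with 12 N. Now I start the first arc about its +y edge.

>>> arm_command(deltas=[[-0.0061,-0.0026,0,0],[-0.0064,-0.002,0,0],[-0.0066,-0.0013,0,0],[-0.0067,-0.0008,0,0],[0,0,0,0]])

```text
time: 6.85
tool_pos: [470.2, -41.8, 58.3]
tcp_rot: [-1.571, 0.0, -1.595]
contact_force: [-0.3, -0.7, -1.6]
grip_width: 61.7
```

```bash
python3 - <<'E'
from h import *
a=vision.capture("side"); save(a,"s2.png",(230,150,430,300),4)
E
```

```text
(no output)
```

View pics/s2.png

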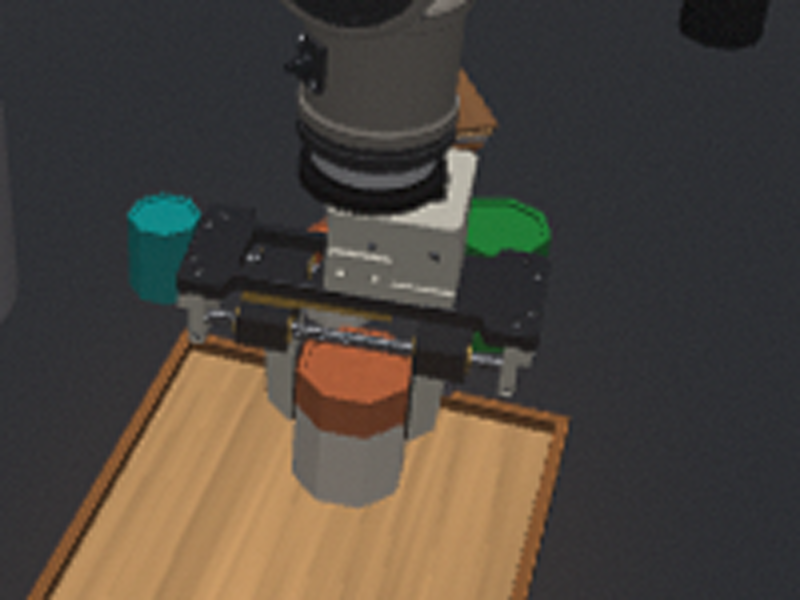

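The cup did not pivot; it slid and is now about 6 mm up, still unrotated, because edge friction alone is too weak. Better: hook the mouth's inside -y wall over the tray's handle bar (34 mm high) and pull +y for a positive tilt. I locate the bar.

```bash
python3 - <<'E'
from h import *
b=vision.capture("top"); im=cv2.imread("pics/top.png")
for r in (250,258,268,278,286): print(r,[(c,int(im[r,c].sum())) for c in range(278,296)])
for uv in((287,250),(287,268),(285,286)): print(uv,ray(b,uv,31).round(1))
cv2.imwrite("pics/hand.png",cv2.resize(im[235:305,255:320],None,fx=8,fy=8,interpolation=cv2.INTER_CUBIC))
E
```

```text
250 [(278, 614), (279, 612), (280, 611), (281, 610), (282, 449), (283, 388), (284, 387), (285, 298), (286, 226), (287, 309), (288, 366), (289, 289), (290, 249), (291, 247), (292, 243), (293, 243), (294, 241), (295, 242)]
258 [(278, 621), (279, 622), (280, 627), (281, 538), (282, 411), (283, 394), (284, 466), (285, 265), (286, 289), (287, 368), (288, 325), (289, 230), (290, 243), (291, 246), (292, 244), (293, 244), (294, 242), (295, 244)]
268 [(278, 628), (279, 629), (280, 537), (281, 439), (282, 405), (283, 422), (284, 243), (285, 279), (286, 345), (287, 334), (288, 236), (289, 246), (290, 248), (291, 245), (292, 247), (293, 245), (294, 244), (295, 241)]
278 [(278, 620), (279, 622), (280, 463), (281, 418), (282, 416), (283, 270), (284, 257), (285, 326), (286, 348), (287, 268), (288, 248), (289, 248), (290, 248), (291, 246), (292, 242), (293, 244), (294, 241), (295, 242)]
286 [(278, 623), (279, 472), (280, 423), (281, 422), (282, 359), (283, 235), (284, 301), (285, 370), (286, 319), (287, 254), (288, 245), (289, 247), (290, 244), (291, 243), (292, 243), (293, 243), (294, 242), (295, 239)]
(287, 250) [ 510.  -134.1   31. ]
(287, 268) [ 468. -133.   31.]
(285, 286) [ 426.7 -127.3   31. ]
```

View pics/hand.png

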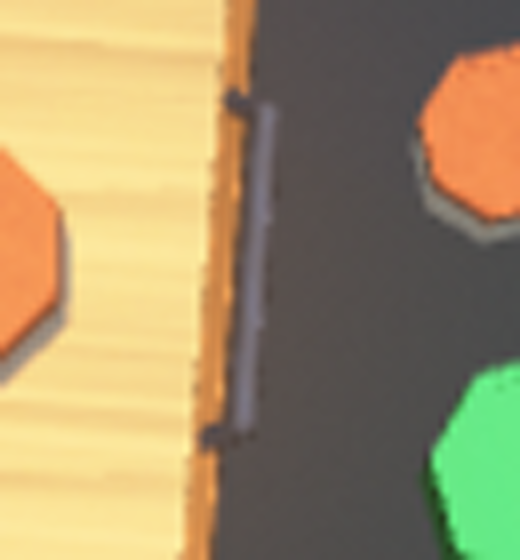

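The bar runs along the tray's short side, centred near (468,-132) and skewed about -6°. I align the yaw, lift, go over the bar and lower the mouth about 9 mm over it.

>>> arm_command(deltas=[[0,-0.016,0,0],[0,-0.016,0,0],[0,0,0,4.5],[0.018,0,0,0],[0.018,0,0,0]])

```text
time: 7.45
tool_pos: [466.5, -79.1, 90.5]
tcp_rot: [-1.571, -0.0, -1.674]
contact_force: [0.1, -0.1, -2.1]
grip_width: 61.7
```

>>> arm_command(deltas=[[0.018,0,0,0],[0.017,0,0,0],[0,0,0,0],[0,0,0,0]])

```text
time: 7.85
tool_pos: [462.7, -113.6, 90.2]
tcp_rot: [-1.571, 0.0, -1.676]
contact_force: [-0.2, -0.2, -1.9]
grip_width: 61.8
```

```bash
python3 - <<'E'
from h import *
o=bot.get_obs(); print(o["tool_pos"],o["tcp_rot"],o["contact_force"],o["grip_width"])
a=vision.capture("side"); save(a,"s3.png",(230,130,430,280),4)
E
```

```text
[ 462.68159209 -113.59418701   90.23432126] [-1.57121917e+00  2.41054666e-04 -1.67613773e+00] [-0.15806426 -0.19074983 -1.88948358] 61.80049634123361
```

View pics/s3.png

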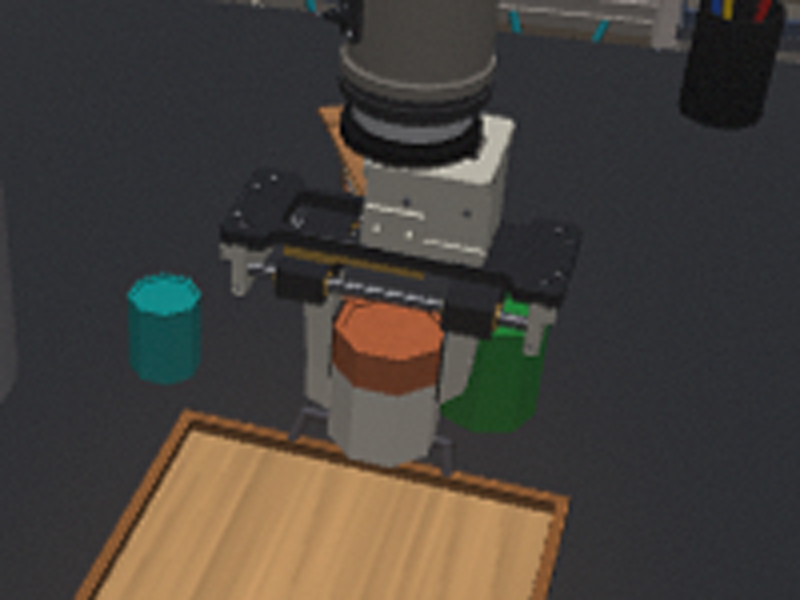

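The cup (crop 385,380) is upright over the bar, between its posts, and clear of the green cup. I lower it, then pull +y along a falling arc.

>>> arm_command(deltas=[[0,0.007,0,0],[0,0.006,0,0],[0,0.005,0,0],[0,0,0,0]])

```text
time: 8.3
tool_pos: [463.4, -112.0, 74.6]
tcp_rot: [-1.569, 0.001, -1.674]
contact_force: [-5.2, 8.7, 28.7]
grip_width: 61.8
```

>>> arm_command(deltas=[[-0.004,0,0,0],[-0.002,0,0,0],[-0.002,0.001,0,0],[-0.002,0.001,0,0],[0,0,0,0]])

```text
time: 8.8
tool_pos: [464.4, -103.8, 71.3]
tcp_rot: [-1.569, -0.002, -1.673]
contact_force: [-3.4, -1.8, 11.8]
grip_width: 62.0
```

```bash
python3 - <<'E'
from h import *
a=vision.capture("side"); b=vision.capture("top")
A=cv2.resize(a["img"][150:270,250:400],None,fx=4,fy=4,interpolation=cv2.INTER_CUBIC)
cv2.imwrite("pics/s4.png",A[:,:,::-1])
E
```

```text
(no output)
```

View pics/s4.png

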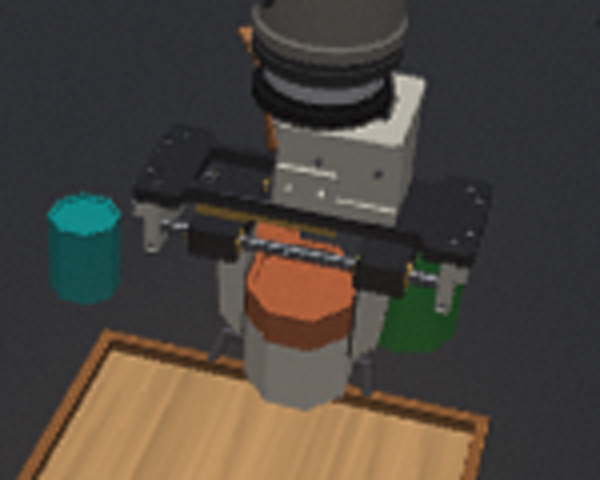

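The cup is tilting: the foot face has turned toward +y (crop 300,285). The bar is longer than the mouth, so it bears on the mouth edge off-centre rather than hooking, but that offset does the job. I keep going down and +y so the tilt grows.

>>> arm_command(deltas=[[-0.004,0.001,0,0],[-0.004,0.002,0,0],[-0.004,0.002,0,0],[-0.003,0.002,0,0],[0,0,0,0]])

```text
time: 9.4
tool_pos: [466.8, -88.7, 64.1]
tcp_rot: [-1.568, -0.002, -1.673]
contact_force: [0.4, -0.9, 7.4]
grip_width: 61.9
```

>>> arm_command(deltas=[[-0.003,0.002,0,0],[-0.002,0.002,0,0],[-0.002,0.002,0,0],[0,0,0,0]])

```text
time: 9.8
tool_pos: [467.6, -81.7, 58.1]
tcp_rot: [-1.567, -0.001, -1.673]
contact_force: [1.3, -0.8, 6.9]
grip_width: 62.0
```

```bash
python3 - <<'E'
from h import *
a=vision.capture("side"); 
A=cv2.resize(a["img"][150:270,250:400],None,fx=4,fy=4,interpolation=cv2.INTER_CUBIC)
cv2.imwrite("pics/s5.png",A[:,:,::-1])
E
```

```text
(no output)
```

View pics/s5.png

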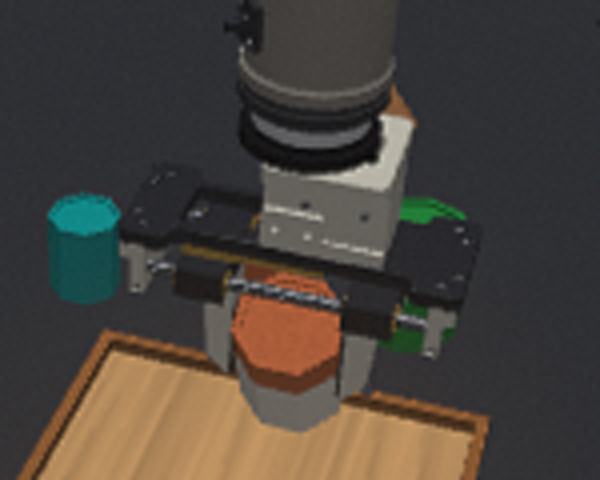

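The cup is tilted about 28° and its lowest edge has reached the tray floor. From here, pressing down and moving +y drives the rotation further.

>>> arm_command(deltas=[[-0.003,0.002,0,0],[-0.0065,0.0003,0,0],[-0.0067,0.001,0,0],[-0.0066,0.0017,0,0],[0,0,0,0]])

```text
time: 10.35
tool_pos: [468.5, -58.6, 52.9]
tcp_rot: [-1.571, -0.001, -1.673]
contact_force: [-2.9, -2.6, 9.2]
grip_width: 62.0
```

>>> arm_command(deltas=[[-0.0063,0.0024,0,0],[-0.0061,0.003,0,0],[0,0,0,0]])

```text
time: 10.65
tool_pos: [469.8, -45.8, 48.3]
tcp_rot: [-1.57, -0.0, -1.673]
contact_force: [-4.4, 0.7, 19.6]
grip_width: 61.5
```

>>> arm_command(deltas=[[-0.0057,0.0035,0,0],[-0.0054,0.0042,0,0],[-0.0048,0.0047,0,0],[0,0,0,0]])

```text
time: 11.05
tool_pos: [471.8, -28.5, 36.0]
tcp_rot: [-1.57, 0.002, -1.674]
contact_force: [-2.9, 11.2, 21.4]
grip_width: 61.9
```

```bash
python3 - <<'E'
from h import *
a=vision.capture("side"); o=bot.get_obs(); print(o["tool_pos"],o["contact_force"])
cv2.imwrite("pics/s6.png",cv2.resize(a["img"][160:300,240:400],None,fx=4,fy=4,interpolation=cv2.INTER_CUBIC)[:,:,::-1])
E
```

```text
[471.84762022 -28.51252824  36.0543323 ] [-3.36135767 10.90080587 21.07515814]
```

View pics/s6.png

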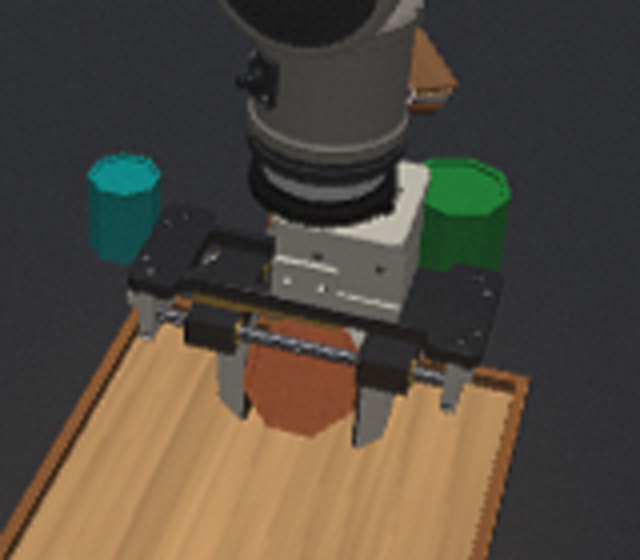

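The foot face now points at the camera (crop 300,375), so the cup is about 79° over. I finish laying it down.

>>> arm_command(deltas=[[-0.003,0.003,0,0],[-0.002,0.003,0,0],[-0.001,0.003,0,0],[0,0,0,0],[0,0,0,0]])

```text
time: 11.6
tool_pos: [472.7, -21.7, 27.3]
tcp_rot: [-1.569, 0.003, -1.675]
contact_force: [-1.7, 17.9, 22.9]
grip_width: 61.7
```

>>> arm_command(deltas=[[-0.002,0.002,0,0],[0,0,0,0],[0,0,0,0]])

```text
time: 11.9
tool_pos: [472.9, -20.0, 25.1]
tcp_rot: [-1.569, 0.003, -1.675]
contact_force: [-1.6, 16.2, 21.8]
grip_width: 61.9
```

>>> arm_command(deltas=[[0,0,0,0],[0,0,0,0],[0,0,0,0],[0,0,0,0],[0,0,0,0]], claw=0)

```text
time: 12.4
tool_pos: [472.2, -23.0, 23.3]
tcp_rot: [-1.571, -0.0, -1.675]
contact_force: [0.8, 0.3, -0.1]
grip_width: 91.2
```

```bash
python3 - <<'E'
from h import *
a=vision.capture("side");b=vision.capture("top")
for p in(a,b):
  for d in vision.find_in(p,"cup_center")[:4]: q=w(p,d["xyz"]); print(round(d["confidence"],2),q.round(),px(p,q).round())
h=a["img"].astype(int); t=(((h[...,0]-h[...,1])>45)&(h[...,0]>1.9*h[...,2])).astype(np.uint8)
cv2.imwrite("pics/s7.png",cv2.resize(np.hstack([a["img"][160:300,250:400],b["img"][200:340,190:330]]),None,fx=2.7,fy=2.7,interpolation=cv2.INTER_CUBIC)[:,:,::-1])
E
```

```text
0.94 [ 624. -185.   41.] [270. 212.]
0.76 [471.  16.  53.] [314. 270.]
0.68 [ 402. -188.   73.] [355. 213.]
0.96 [ 499. -205.   56.] [318. 252.]
0.76 [ 402. -210.   76.] [323. 295.]
0.49 [446. -59.  52.] [254. 278.]
```

View pics/s7.png

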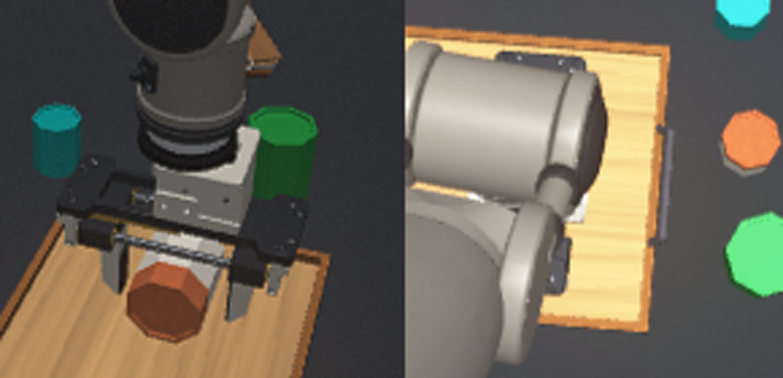

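The cup lies on its side on a flat, foot toward +y (foot centre at about side px (312,271)). I compute where it is.

```bash
python3 - <<'E'
from h import *
a=vision.capture("side");b=vision.capture("top")
h=a["img"].astype(int); t=((h[...,0]-h[...,2]>45)&(h[...,0]<185)&(h[...,1]<95)).astype(np.uint8)
n,l,s,ce=cv2.connectedComponentsWithStats(t); k=l[275,312]; print(s[k],ce[k])
print("foot",ray(a,ce[k],35).round(1), ray(a,(312,271),37).round(1))
ys,xs=np.where(l==k); i=ys.argmax(); print("lowest foot px",xs[i],ys[i],ray(a,(xs[i],ys[i]),6).round(1)); 
h=b["img"].astype(int)[262:300,228:275]; wm=((h.max(2)-h.min(2)<30)&(h.min(2)>190)).astype(np.uint8)
ys,xs=np.where(wm); print(len(xs)); c=xs.argmax(); 
for c in np.argsort(-xs)[:3]: print("mouth px",xs[c]+228,ys[c]+262,ray(b,(xs[c]+228,ys[c]+262),50).round(1))
E
```

```text
[297 257  30  30 665] [311.45263158 271.97593985]
foot [477.5   3.6  35. ] [476.6   2.3  37. ]
lowest foot px 312 286 [472.4  17.7   6. ]
53
mouth px 257 272 [458.5 -64.5  50. ]
mouth px 256 272 [458.5 -62.2  50. ]
mouth px 256 273 [456.3 -62.2  50. ]
```

The outlines put the cup from y≈-64 (mouth) to y≈+17 (foot). It slid axially in the grip, so the grip ended up at mid-cup.

To finish the flip I need an off-axis push on the foot face:
1. Regrip about 22 mm from the mouth.
2. Turn the cup so its foot faces +x.
3. Push the lower part of the foot face against the far tray rim and arc up over it.

>>> arm_command(deltas=[[0.01,-0.003,0,0],[0.009,0,0,0],[0,0,0,0]])

```text
time: 13.0
tool_pos: [470.5, -43.2, 26.8]
tcp_rot: [-1.57, -0.0, -1.676]
contact_force: [0.0, -0.0, 0.1]
grip_width: 91.8
```

>>> arm_command(deltas=[[0,0,0,0],[0,0,0,0],[0,0,0,0],[0,0,0,0],[0,0,0,0]], claw=255)

```text
time: 13.5
tool_pos: [470.4, -41.6, 26.6]
tcp_rot: [-1.571, -0.0, -1.675]
contact_force: [0.4, 0.2, -1.2]
grip_width: 61.7
```

>>> arm_command(deltas=[[0,0,0,0],[0,0,0,0],[0,-0.005,0,0],[0,-0.01,0,0],[0,-0.015,0,0]])

```text
time: 14.0
tool_pos: [469.8, -41.7, 56.9]
tcp_rot: [-1.572, 0.0, -1.675]
contact_force: [0.5, -0.5, -1.7]
grip_width: 62.0
```

```bash
python3 - <<'E'
from h import *
o=bot.get_obs(); print(o["tool_pos"].round(1),o["joint_positions"].round(2),o["contact_force"],o["grip_width"])
a=vision.capture("side")
h=a["img"].astype(int); t=((h[...,0]-h[...,2]>45)&(h[...,0]<185)&(h[...,1]<95)).astype(np.uint8)
n,l,s,ce=cv2.connectedComponentsWithStats(t)
for k in range(1,n):
  if 150<s[k][4]<3000: print(s[k],ce[k].round(1), ray(a,ce[k],64).round(1))
E
```

```text
[469.8 -41.7  56.9] [-0.25  0.48  1.89 -0.    0.77 -0.15] [ 0.53238712 -0.45680705 -1.72304804] 61.96750660627775
[208 232  88 129 688] [240.7 303.6] [592.3 149.5  64. ]
[297 247  32  31 706] [312.5 262. ] [476.9   1.9  64. ]
[298 248  74 146 782] [344.9 334.2] [388.7 172.   64. ]
[283 320  30  31 562] [297.2 337.5] [470.4 199.   64. ]
```

>>> arm_command(deltas=[[0,0,0,8.2],[0,0,0,8.2],[0,0,0,8.2],[0,0,0,8.2],[0,0,0,8.2]])

```text
time: 14.55
tool_pos: [470.4, -41.8, 56.9]
tcp_rot: [-1.57, 0.0, -2.396]
contact_force: [0.6, -0.0, -1.4]
grip_width: 61.8
```

>>> arm_command(deltas=[[0,0,0,8.2],[0,0,0,8.2],[0,0,0,8.2],[0,0,0,8.2],[0,0,0,8.2]])

```text
time: 15.05
tool_pos: [470.4, -41.8, 56.9]
tcp_rot: [-1.571, 0.0, -3.112]
contact_force: [-0.3, 0.3, -2.1]
grip_width: 61.5
```

>>> arm_command(deltas=[[0,0,0,8],[0,0,0,0],[0,0,0,0]])

```text
time: 15.35
tool_pos: [470.4, -41.8, 56.8]
tcp_rot: [-1.571, 0.0, 3.041]
contact_force: [0.4, -0.2, -3.0]
grip_width: 61.7
```

>>> arm_command(deltas=[[-0.014,0,-0.021,0],[-0.014,0,-0.021,0],[-0.014,0,-0.021,0],[-0.0135,0,-0.021,0],[0,0,0,0]])

```text
time: 15.85
tool_pos: [536.1, 37.9, 56.8]
tcp_rot: [-1.571, 0.002, 3.043]
contact_force: [0.2, -0.4, -1.9]
grip_width: 61.7
```

>>> arm_command(deltas=[[0,0.01,0,0],[0,0.01,0,0],[0,0.007,0,0],[0,0,0,0]])

```text
time: 16.25
tool_pos: [532.9, 35.5, 28.0]
tcp_rot: [-1.571, -0.003, 3.037]
contact_force: [-0.3, 0.6, -1.1]
grip_width: 61.7
```

>>> arm_command(deltas=[[-0.004,0,0,0],[-0.003,0,0,0],[-0.003,0,0,0],[0,0,0,0]])

```text
time: 16.65
tool_pos: [544.8, 34.9, 29.9]
tcp_rot: [-1.571, 0.001, 3.038]
contact_force: [-1.2, -0.4, -1.8]
grip_width: 61.9
```

>>> arm_command(deltas=[[-0.002,0,0,0],[-0.002,0,0,0],[0,0,0,0]])

```text
time: 16.95
tool_pos: [545.4, 34.9, 29.1]
tcp_rot: [-1.57, -0.007, 3.038]
contact_force: [-7.9, 0.8, 2.4]
grip_width: 61.7
```

>>> arm_command(deltas=[[-0.002,0,0,0],[-0.002,0,0,0],[0,0,0,0]])

```text
time: 17.25
tool_pos: [545.7, 34.9, 28.3]
tcp_rot: [-1.57, -0.015, 3.038]
contact_force: [-18.5, 2.4, 7.0]
grip_width: 61.8
```

>>> arm_command(deltas=[[-0.003,-0.002,0,0],[-0.003,-0.003,0,0],[0,0,0,0]])

```text
time: 17.55
tool_pos: [549.5, 34.3, 32.5]
tcp_rot: [-1.57, -0.02, 3.038]
contact_force: [-22.5, 1.0, 5.8]
grip_width: 61.7
```

>>> arm_command(deltas=[[-0.002,-0.0045,0,0],[-0.003,-0.004,0,0],[-0.003,-0.004,0,0],[0,0,0,0]])

```text
time: 17.95
tool_pos: [562.8, 33.0, 46.2]
tcp_rot: [-1.57, -0.008, 3.038]
contact_force: [-8.3, -0.0, 2.0]
grip_width: 61.6
```

```bash
python3 - <<'E'
from h import *
a=vision.capture("side"); o=bot.get_obs(); print(o["tool_pos"].round(1),o["contact_force"].round(1))
h=a["img"].astype(int); t=((h[...,0]-h[...,2]>40)&(h[...,1]<h[...,0]*.55)).astype(np.uint8)
g=px(a,o["tool_pos"]+[0,0,11]); print("grip px",g.round(1))
t[:, :int(g[0]-45)]=0;t[:,int(g[0]+40):]=0;t[:int(g[1]-50)]=0;t[int(g[1]+50):]=0
n,l,s,ce=cv2.connectedComponentsWithStats(t)
for k in range(1,n):
  if 60<s[k][4]: print(s[k],ce[k].round(1))
for r in range(int(g[1])-24,int(g[1])+34,4): print(r,' '.join('%02x%02x%02x'%tuple(h[r,c]) for c in range(int(g[0])-34,int(g[0])+26,4)))
for nm,off in(("foot psi12",[58*.978,0,-58*.21]),("foot psi0",[58,0,0])): print(nm,px(a,o["tool_pos"]+[0,0,11]+off).round(1))
E
```

```text
[562.8  33.   46.2] [-8.3  0.2  0.7]
grip px [270.9 267.4]
243 313034 2f3034 343638 333436 63625c 67625d 68645e 64615b 67645d 5a5751 716c66 36342f 54545a 584633 b18859
247 313135 333336 333336 52504e 66635d 67645e 65635d 67645d 66625b 848178 302f2e 5c5752 403734 ae8659 b98f5f
251 313135 303134 313234 2b292d 2a2a2d 2a292c 565450 65625c 68645d 615e57 201a18 59595c b98e5d ae8659 a07a53
255 303134 28272b 2d2d2f 2e2d30 2d2c2e 2c2b2e 2f2c30 2e2d2f 302e30 211d1b 9c9791 434040 988065 be9263 a78054
259 2b2b2c 404345 2d2c30 2e2d30 2d2c2f 2c2b2e 2e2c2e 2e2c2e 302e2f 2d2a2b 312d30 332f2b 706d67 a47e54 b1895a
263 29282b 2b2b2f 585a5d 2d2d2f 2e2e2f 2f2f2f 312f31 302e2e 2f2e2e 312f30 32302f 36312c 858079 ad8456 af875c
267 56544e 272724 201b1b 1c1a1b 353436 2e2c2f 4b4a4b 30302f 302e2e 25201d 27201e afa99f a9a49a b38859 ae8657
271 5a5853 28262a 66635d 68655e 57554f 2c2825 25211e 25211c 292523 615b55 3c3834 a8a299 a9a39a b38757 b88d5f
275 373638 625e59 66625c 67635e 67635d 67635d 67635c 6b655f 6c6761 615c56 a39d95 c5bfb4 c8c0b5 ad8556 be9060
279 333334 373436 4b362d 5f3420 64574c 69645f 67635c 6a655f 4a4642 605b55 716c66 c6bfb4 aca49e b98e5e c69866
283 343333 353437 333236 7f5032 8a6542 8b6541 67635d 65625b 67625a 866949 ab8454 b48959 ae8458 bf9261 bc905f
287 323135 333233 8a5933 422d1f bc9162 ae8458 ba8e5f bd9161 ba8c5d bd9260 ab8459 af8659 bb8f60 c79a66 c39664
291 333234 343234 885935 b58c5d b98e5f b3895c b98d5e bc9061 b68d5d ad8457 b0865c ad8559 c19662 bc9060 c59763
295 363436 82542f 533b26 bb9060 ad8459 bc9160 ba8f5f b48c5a bc915f ab8459 ac8557 b88e5d c99c66 c39564 c69966
299 473a35 754c2c bb8f5f b58c5d b78c5d bf9262 b88d5e b88e60 ac8356 b2885c b0875b c09463 bc8f61 c69865 c39664
foot psi12 [246.2 267.1]
foot psi0 [245.4 263. ]
```

```bash
cat >> h.py <<'E'
def terr(a,g,ratio=1.68):
    h=a["img"].astype(float); t=(h[...,0]>ratio*h[...,1])&(h[...,0]>50); ys,xs=np.where(t)
    k=(abs(xs-g[0])<50)&(abs(ys-g[1])<50); return np.c_[xs[k],ys[k]]
def look(al=58):
    a=vision.capture("side"); o=bot.get_obs(); G=o["tool_pos"]+[0,0,10.5]; yaw=o["tcp_rot"][2]
    f=-np.array([np.cos(yaw),np.sin(yaw),0]); s_=np.array([np.sin(yaw),-np.cos(yaw),0]); s_*=np.sign(s_[1])
    P=terr(a,px(a,G)); print("tcp",o["tool_pos"].round(1),"F",o["contact_force"].round(1),"terr n",len(P), "min",P.min(0) if len(P) else 0,"max",P.max(0) if len(P) else 0,"mean",P.mean(0).round(1) if len(P) else 0)
    for ps in range(0,100,10):
        c,s=np.cos(np.radians(ps)),np.sin(np.radians(ps)); ax=f*c-np.array([0,0,s]); dn=-f*s-np.array([0,0,c])
        q=[px(a,G+ax*u+dn*v*31+s_*w_) for u in(al-22,al) for v,w_ in((1,13),(1,-13),(0,31),(-1,13))]
        q=np.array(q); print(ps,"band bbox",q.min(0).round(),q.max(0).round(),"L",q[4].round(),"U",q[7].round())
    return a
E
python3 - <<'E'
from h import *
a=look(54)
E
```

```text
tcp [562.8  33.   46.2] F [-9.   0.9  1.3] terr n 48 min [244 218] max [320 282] mean [272.4 258.5]
0 band bbox [242. 255.] [260. 278.] L [246. 276.] U [245. 255.]
10 band bbox [243. 258.] [262. 280.] L [249. 279.] U [243. 258.]
20 band bbox [242. 261.] [265. 282.] L [252. 282.] U [242. 261.]
30 band bbox [242. 263.] [268. 285.] L [256. 285.] U [242. 265.]
40 band bbox [243. 266.] [271. 288.] L [260. 288.] U [243. 268.]
50 band bbox [244. 268.] [274. 290.] L [265. 290.] U [244. 272.]
60 band bbox [246. 271.] [278. 291.] L [269. 291.] U [246. 276.]
70 band bbox [249. 274.] [281. 292.] L [274. 292.] U [249. 279.]
80 band bbox [253. 276.] [284. 293.] L [278. 293.] U [253. 282.]
90 band bbox [256. 277.] [286. 295.] L [282. 292.] U [256. 285.]
```

The lowest visible terracotta pixel (row 282) and the contact geometry both fit a tilt of about 20°. I continue the arc with more push.

>>> arm_command(deltas=[[-0.005,-0.0025,0,0],[-0.005,-0.0025,0,0],[-0.0045,-0.0025,0,0],[0,0,0,0]])

```text
time: 18.45
tool_pos: [577.3, 31.5, 54.0]
tcp_rot: [-1.57, -0.008, 3.038]
contact_force: [-9.9, 0.7, 3.7]
grip_width: 61.8
```

```bash
python3 - <<'E'
from h import *
a=look(54)
E
```

```text
tcp [577.2  31.5  53.9] F [-9.7  0.3  3.8] terr n 97 min [239 214] max [314 282] mean [268.4 257.2]
0 band bbox [236. 251.] [254. 274.] L [240. 272.] U [238. 251.]
10 band bbox [236. 254.] [256. 276.] L [243. 275.] U [237. 254.]
20 band bbox [236. 257.] [259. 278.] L [246. 278.] U [236. 257.]
30 band bbox [236. 259.] [262. 281.] L [250. 281.] U [236. 261.]
40 band bbox [237. 261.] [265. 284.] L [254. 284.] U [237. 264.]
50 band bbox [238. 264.] [268. 286.] L [259. 286.] U [238. 268.]
60 band bbox [240. 267.] [272. 287.] L [263. 287.] U [240. 272.]
70 band bbox [243. 269.] [275. 288.] L [268. 288.] U [243. 275.]
80 band bbox [246. 272.] [277. 289.] L [272. 289.] U [246. 279.]
90 band bbox [250. 273.] [280. 291.] L [276. 288.] U [250. 281.]
```

>>> arm_command(deltas=[[-0.0045,-0.002,0,0],[-0.0045,-0.0015,0,0],[-0.005,-0.001,0,0],[-0.005,0,0,0],[0,0,0,0]])

```text
time: 19.0
tool_pos: [597.0, 29.4, 58.8]
tcp_rot: [-1.57, -0.006, 3.038]
contact_force: [-7.3, 0.7, 5.2]
grip_width: 61.9
```

```bash
python3 - <<'E'
from h import *
a=look(52)
E
```

```text
tcp [597.   29.4  58.9] F [-8.8  0.2  3.8] terr n 105 min [235 271] max [257 282] mean [244.2 277.8]
0 band bbox [228. 247.] [247. 271.] L [233. 268.] U [231. 247.]
10 band bbox [229. 250.] [249. 273.] L [236. 272.] U [229. 250.]
20 band bbox [228. 253.] [252. 275.] L [239. 275.] U [228. 253.]
30 band bbox [228. 255.] [255. 277.] L [243. 277.] U [228. 257.]
40 band bbox [229. 257.] [258. 280.] L [247. 280.] U [229. 260.]
50 band bbox [230. 260.] [261. 282.] L [251. 282.] U [230. 264.]
60 band bbox [232. 263.] [264. 283.] L [255. 283.] U [232. 268.]
70 band bbox [235. 265.] [267. 284.] L [259. 284.] U [235. 271.]
80 band bbox [238. 268.] [269. 285.] L [264. 284.] U [238. 274.]
90 band bbox [241. 269.] [272. 286.] L [268. 284.] U [242. 277.]
```

>>> arm_command(deltas=[[-0.005,0.001,0,0],[-0.005,0.001,0,0],[-0.005,0.001,0,0],[0,0,0,0]])

```text
time: 19.45
tool_pos: [613.5, 27.7, 57.2]
tcp_rot: [-1.57, -0.002, 3.038]
contact_force: [-7.1, -0.5, 10.4]
grip_width: 61.6
```

```bash
python3 - <<'E'
from h import *
a=look(52)
E
```

```text
tcp [613.5  27.7  57.2] F [-5.5 -0.9  8.5] terr n 119 min [232 259] max [256 283] mean [243.8 278.2]
0 band bbox [221. 246.] [240. 269.] L [226. 267.] U [224. 246.]
10 band bbox [222. 249.] [242. 271.] L [229. 270.] U [222. 249.]
20 band bbox [221. 252.] [245. 273.] L [232. 273.] U [221. 252.]
30 band bbox [221. 254.] [248. 276.] L [236. 276.] U [221. 256.]
40 band bbox [222. 256.] [251. 279.] L [240. 279.] U [222. 259.]
50 band bbox [224. 259.] [254. 281.] L [244. 281.] U [224. 263.]
60 band bbox [226. 261.] [257. 282.] L [248. 282.] U [226. 266.]
70 band bbox [228. 264.] [260. 283.] L [253. 283.] U [228. 270.]
80 band bbox [232. 266.] [262. 284.] L [257. 283.] U [232. 273.]
90 band bbox [235. 268.] [265. 285.] L [261. 283.] U [235. 276.]
```

>>> arm_command(deltas=[[-0.005,0.001,0,0],[-0.005,0.002,0,0],[-0.003,0.002,0,0],[0,0,0,0]])

```text
time: 19.9
tool_pos: [627.5, 26.2, 52.7]
tcp_rot: [-1.57, 0.001, 3.038]
contact_force: [-4.1, -0.7, 9.4]
grip_width: 62.1
```

```bash
python3 - <<'E'
from h import *
a=look(48)
E
```

```text
tcp [627.5  26.2  52.7] F [-2.6 -1.   8.8] terr n 135 min [232 272] max [258 283] mean [244.7 278.9]
0 band bbox [217. 247.] [236. 270.] L [222. 267.] U [220. 247.]
10 band bbox [218. 249.] [238. 271.] L [225. 270.] U [218. 249.]
20 band bbox [217. 252.] [241. 273.] L [228. 273.] U [217. 252.]
30 band bbox [217. 254.] [244. 276.] L [232. 276.] U [217. 255.]
40 band bbox [218. 256.] [247. 278.] L [236. 278.] U [218. 259.]
50 band bbox [219. 258.] [249. 280.] L [239. 280.] U [219. 262.]
60 band bbox [221. 260.] [252. 281.] L [243. 281.] U [221. 265.]
70 band bbox [223. 263.] [255. 282.] L [247. 282.] U [223. 269.]
80 band bbox [226. 265.] [257. 282.] L [251. 282.] U [226. 272.]
90 band bbox [229. 266.] [259. 283.] L [255. 281.] U [230. 274.]
```

The cup now reads about 90°, mouth up, standing against the rim. I lift it, bring it back over the tray, and press the foot gently flat on the floor to level it.

>>> arm_command(deltas=[[0,-0.01,0,0],[0,-0.01,0,0],[0.02,0,0,0],[0.02,0,0,0],[0.02,0,0,0]])

```text
time: 20.45
tool_pos: [567.4, 32.6, 71.8]
tcp_rot: [-1.571, 0.001, 3.038]
contact_force: [-0.9, 0.0, -1.6]
grip_width: 61.6
```

>>> arm_command(deltas=[[0.02,0,0,0],[0.02,0,0,0],[0,0.01,0,0],[0,0.008,0,0],[0,0,0,0]])

```text
time: 20.95
tool_pos: [528.2, 36.6, 52.1]
tcp_rot: [-1.571, -0.001, 3.037]
contact_force: [0.2, 1.0, -1.6]
grip_width: 62.0
```

>>> arm_command(deltas=[[0,0.004,0,0],[0,0.003,0,0],[0,0.002,0,0],[0,0,0,0]])

```text
time: 21.35
tool_pos: [528.4, 36.6, 44.7]
tcp_rot: [-1.571, 0.001, 3.038]
contact_force: [-0.1, 0.3, 3.4]
grip_width: 62.2
```

>>> arm_command(deltas=[[0,0.002,0,0],[0,0.002,0,0],[0,0,0,0]])

```text
time: 21.65
tool_pos: [530.9, 36.3, 42.6]
tcp_rot: [-1.571, 0.007, 3.038]
contact_force: [1.3, -0.5, 13.8]
grip_width: 61.8
```

>>> arm_command(deltas=[[0,0.002,0,0],[0,0.001,0,0],[0,0,0,0]])

```text
time: 21.95
tool_pos: [532.8, 36.0, 40.8]
tcp_rot: [-1.571, 0.012, 3.037]
contact_force: [3.9, -1.0, 18.8]
grip_width: 62.0
```

>>> arm_command(deltas=[[0,0.002,0,0],[0,0.001,0,0],[0,0,0,0]])

```text
time: 22.25
tool_pos: [534.7, 35.9, 38.7]
tcp_rot: [-1.571, 0.016, 3.037]
contact_force: [7.2, -1.4, 21.1]
grip_width: 61.8
```

```bash
python3 - <<'E'
from h import *
a=look(45); save(a,"s8.png",(200,200,360,320),5)
E
```

```text
tcp [534.7  35.9  38.7] F [ 7.5 -1.6 21.7] terr n 120 min [273 287] max [299 322] mean [286.7 293.7]
0 band bbox [258. 262.] [275. 285.] L [262. 282.] U [261. 262.]
10 band bbox [259. 264.] [278. 286.] L [265. 285.] U [259. 264.]
20 band bbox [258. 267.] [280. 288.] L [268. 288.] U [258. 267.]
30 band bbox [258. 268.] [283. 290.] L [271. 290.] U [258. 270.]
40 band bbox [258. 270.] [286. 292.] L [275. 292.] U [258. 273.]
50 band bbox [259. 272.] [289. 294.] L [279. 294.] U [259. 276.]
60 band bbox [260. 274.] [291. 295.] L [283. 295.] U [260. 279.]
70 band bbox [262. 277.] [294. 296.] L [287. 296.] U [262. 282.]
80 band bbox [265. 279.] [296. 296.] L [291. 296.] U [265. 285.]
90 band bbox [268. 280.] [298. 298.] L [294. 295.] U [268. 288.]
```

View pics/s8.png

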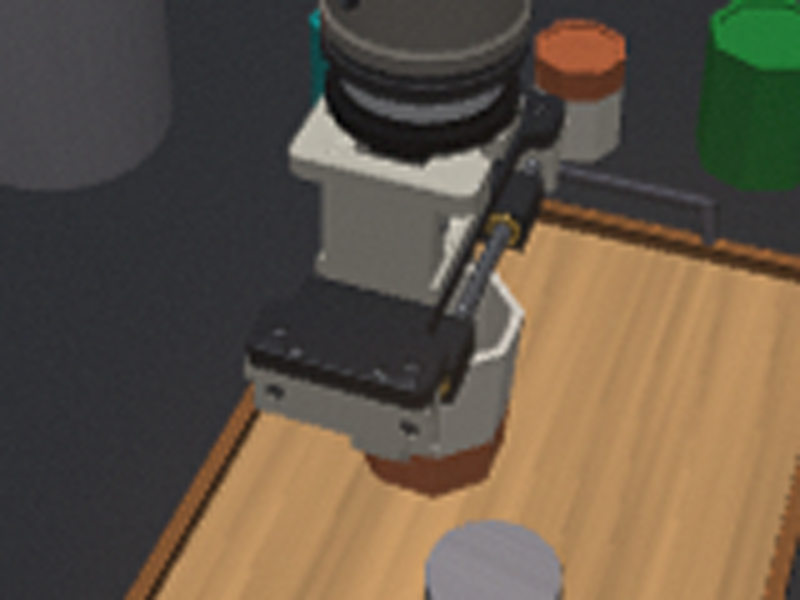

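The cup is mouth up on the tray. The mouth rim shows at crop (515,320) and the foot at (435,470). It leans slightly, so I quantify the lean from edge pixels.

```bash
cat >> h.py <<'E'
def model(a,G,yaw,ps,A):
    f=-np.array([np.cos(yaw),np.sin(yaw),0]); z=np.array([0,0,1.]); c,s=np.cos(np.radians(ps)),np.sin(np.radians(ps))
    ax=f*c-z*s; dn=-f*s-z*c; sd=np.cross(ax,dn); R=31/np.cos(np.pi/8); th=np.pi/8+np.arange(8)*np.pi/4
    ring=lambda u:np.array([px(a,G+ax*u+R*(np.cos(t)*dn+np.sin(t)*sd)) for t in th])
    return ring(A-80),ring(A)
E
python3 - <<'E'
from h import *
a=vision.capture("side"); o=bot.get_obs(); G=o["tool_pos"]+[0,0,10.5]; yaw=o["tcp_rot"][2]
im=a["img"].astype(int)
# right silhouette of the cup per row: first wood pixel from x~310 going left
for r in range(258,298,3):
    row=im[r]; sat=row[:,0]-row[:,2]; grad=[c for c in range(310,285,-1) if not(sat[c]>60 and row[c,0]>140)]
    print(r, grad[0] if grad else None, end='; ')
print()
for ps in(75,80,85,90,95):
    for A in (43,):
        m,f=model(a,G,yaw,ps,A); hull=cv2.convexHull(np.r_[m,f].astype(np.float32)).reshape(-1,2)
        big=np.zeros((420,560),np.uint8); cv2.fillConvexPoly(big,np.round(hull).astype(int),1)
        print(ps,[(r,int(np.where(big[r])[0].max())) if big[r].any() else None for r in range(258,298,3)])
E
```

```text
258 301; 261 303; 264 304; 267 303; 270 303; 273 302; 276 302; 279 301; 282 301; 285 300; 288 300; 291 298; 294 297; 297 292; 
75 [(258, 300), (261, 301), (264, 303), (267, 302), (270, 300), (273, 299), (276, 298), (279, 296), (282, 295), (285, 294), (288, 293), (291, 291), (294, 290), (297, 284)]
80 [(258, 299), (261, 301), (264, 302), (267, 301), (270, 300), (273, 299), (276, 298), (279, 297), (282, 296), (285, 296), (288, 295), (291, 293), (294, 292), (297, 286)]
85 [(258, 299), (261, 301), (264, 300), (267, 300), (270, 299), (273, 299), (276, 298), (279, 298), (282, 297), (285, 296), (288, 296), (291, 295), (294, 293), (297, 287)]
90 [(258, 298), (261, 299), (264, 299), (267, 299), (270, 299), (273, 299), (276, 298), (279, 298), (282, 298), (285, 298), (288, 297), (291, 296), (294, 295), (297, 289)]
95 [(258, 297), (261, 298), (264, 298), (267, 299), (270, 299), (273, 299), (276, 299), (279, 299), (282, 300), (285, 300), (288, 299), (291, 298), (294, 296), (297, 291)]
```

The slope fits about 85°, so the cup leans about 5°. I unload the press, release it so it settles flat, regrip slightly higher, and lift.

>>> arm_command(deltas=[[0,-0.003,0,0],[0,-0.002,0,0],[0,0,0,0]])

```text
time: 22.65
tool_pos: [527.4, 36.7, 38.8]
tcp_rot: [-1.571, -0.001, 3.038]
contact_force: [0.1, 0.8, -3.2]
grip_width: 61.9
```

>>> arm_command(deltas=[[0,0,0,0],[0,0,0,0],[0,0,0,0],[0,0,0,0],[0,0,0,0]], claw=0)

```text
time: 23.15
tool_pos: [527.8, 36.7, 39.1]
tcp_rot: [-1.571, -0.0, 3.038]
contact_force: [0.1, 0.0, -0.2]
grip_width: 91.3
```

>>> arm_command(deltas=[[0,-0.004,0,0],[0,-0.004,0,0],[0,0,0,0]])

```text
time: 23.45
tool_pos: [528.3, 36.6, 47.9]
tcp_rot: [-1.571, 0.001, 3.038]
contact_force: [0.8, 0.1, 0.3]
grip_width: 91.8
```

```bash
python3 - <<'E'
from h import *
a=vision.capture("side"); o=bot.get_obs(); print(o["tool_pos"].round(1)); im=a["img"].astype(int)
for r in range(258,300,3):
    row=im[r]; sat=row[:,0]-row[:,2]; g=[c for c in range(312,285,-1) if not(sat[c]>60 and row[c,0]>140)]
    print((r, g[0] if g else None), end='; ')
print()
for x in (528,532,536):
    m,f=model(a,np.array([x,36,51.]),o["tcp_rot"][2],90,45); big=np.zeros((420,560),np.uint8); cv2.fillConvexPoly(big,cv2.convexHull(np.round(np.r_[m,f]).astype(np.int32)),1)
    print(x,[(r,int(np.where(big[r])[0].max())) if big[r].any() else None for r in range(258,300,3)])
E
```

```text
[528.2  36.7  47.6]
(258, 302); (261, 304); (264, 305); (267, 305); (270, 304); (273, 304); (276, 304); (279, 304); (282, 303); (285, 303); (288, 303); (291, 302); (294, 301); (297, 298); 
528 [(258, 300), (261, 302), (264, 302), (267, 302), (270, 302), (273, 302), (276, 301), (279, 301), (282, 301), (285, 301), (288, 301), (291, 299), (294, 298), (297, 293)]
532 [(258, 299), (261, 300), (264, 300), (267, 300), (270, 300), (273, 300), (276, 299), (279, 299), (282, 299), (285, 299), (288, 299), (291, 298), (294, 296), (297, 291)]
536 [(258, 297), (261, 299), (264, 299), (267, 298), (270, 298), (273, 298), (276, 298), (279, 298), (282, 297), (285, 297), (288, 296), (291, 295), (294, 294), (297, 288)]
```

The silhouette now matches an upright cup at x≈523. Regrip centred, then lift 100 mm smoothly.

>>> arm_command(deltas=[[0.004,0,0,0],[0,0,0,0]])

```text
time: 23.7
tool_pos: [523.1, 37.2, 46.9]
tcp_rot: [-1.571, -0.001, 3.038]
contact_force: [-0.5, -0.9, 0.3]
grip_width: 91.7
```

>>> arm_command(deltas=[[0,0,0,0],[0,0,0,0],[0,0,0,0],[0,0,0,0],[0,0,0,0]], claw=255)

```text
time: 24.2
tool_pos: [523.9, 37.1, 47.1]
tcp_rot: [-1.571, 0.0, 3.038]
contact_force: [-0.3, 0.1, 0.4]
grip_width: 62.1
```

>>> arm_command(deltas=[[0,0,0,0],[0,0,0,0],[0,-0.004,0,0],[0,-0.008,0,0],[0,-0.012,0,0]])

```text
time: 24.7
tool_pos: [523.4, 37.1, 71.4]
tcp_rot: [-1.571, -0.001, 3.038]
contact_force: [1.1, 0.3, -1.3]
grip_width: 62.1
```

>>> arm_command(deltas=[[0,-0.015,0,0],[0,-0.015,0,0],[0,-0.015,0,0],[0,-0.012,0,0],[0,-0.01,0,0]])

```text
time: 25.2
tool_pos: [524.1, 37.1, 139.6]
tcp_rot: [-1.571, 0.001, 3.038]
contact_force: [-0.5, -1.0, -1.3]
grip_width: 61.8
```

>>> arm_command(deltas=[[0,-0.006,0,0],[0,-0.003,0,0],[0,0,0,0],[0,0,0,0],[0,0,0,0]])

```text
time: 25.7
tool_pos: [523.5, 37.1, 146.5]
tcp_rot: [-1.571, -0.001, 3.038]
contact_force: [-0.1, 0.6, -2.8]
grip_width: 61.9
```

>>> arm_command(deltas=[[0,0,0,0],[0,0,0,0],[0,0,0,0],[0,0,0,0],[0,0,0,0]])

```text
time: 26.2
tool_pos: [523.9, 37.1, 147.1]
tcp_rot: [-1.571, 0.0, 3.038]
contact_force: [0.8, -0.3, -2.3]
grip_width: 61.7
```

```bash
python3 - <<'E'
from h import *
a=vision.capture("side"); b=vision.capture("top"); o=bot.get_obs(); print(o["tool_pos"].round(1),o["grip_width"],o["contact_force"].round(1),abs(o["dq"]).max()); im=a["img"].astype(int)
G=o["tool_pos"]+[0,0,10.5]; cx=px(a,G); print(cx)
for A in(52,):
  for ps in(82,90,98):
    m,f=model(a,G,o["tcp_rot"][2],ps,A); big=np.zeros((420,560),np.uint8); cv2.fillConvexPoly(big,cv2.convexHull(np.round(np.r_[m,f]).astype(np.int32)),1)
    rr=range(int(m[:,1].min()),int(f[:,1].max()),3); print(ps,[(r,int(np.where(big[r])[0].max())) for r in rr])
sil=[]
for r in rr:
    row=im[r]; sat=row[:,0]-row[:,2]; g=[c for c in range(int(cx[0])+35,int(cx[0])-10,-1) if not(sat[c]>60 and row[c,0]>140)]; sil.append((r,g[0] if g else None))
print(sil)
P=terr(a,cx); print("terr",len(P),P.min(0),P.max(0))
for p in(a,b):
  for n in("cup_center","sugar_center","flask","mug","samples"):
    print(n,[(round(d["confidence"],2),*w(p,d["xyz"]).round()) for d in vision.find_in(p,n)])
E
```

```text
[523.9  37.1 147.1] 62.163881448562144 [ 1.2  0.5 -1. ] 0.0015990518342824753
[288.66065694 235.68304693]
82 [(214, 291), (217, 300), (220, 304), (223, 306), (226, 308), (229, 307), (232, 307), (235, 306), (238, 305), (241, 304), (244, 304), (247, 303), (250, 302), (253, 301), (256, 301), (259, 299), (262, 298), (265, 291)]
90 [(214, 290), (217, 300), (220, 303), (223, 305), (226, 306), (229, 306), (232, 305), (235, 305), (238, 305), (241, 305), (244, 305), (247, 305), (250, 304), (253, 304), (256, 304), (259, 303), (262, 301), (265, 295)]Traceback (most recent call last):
  File "<stdin>", line 7, in <module>
    return umr_maximum(a, axis, None, out, keepdims, initial, where)
ValueError: zero-size array to reduction operation maximum which has no identity
```

```bash
python3 - <<'E'
from h import *
a=vision.capture("side"); b=vision.capture("top"); o=bot.get_obs(); im=a["img"].astype(int)
cx=px(a,o["tool_pos"]+[0,0,10.5]); sil=[]
for r in range(214,267,3):
    row=im[r]; sat=row[:,0]-row[:,2]; g=[c for c in range(int(cx[0])+35,int(cx[0])-10,-1) if not(sat[c]>60 and row[c,0]>140)]; sil.append((r,g[0] if g else None))
print(sil); P=terr(a,cx); print("terr",len(P),P.min(0),P.max(0), np.abs(o["dq"]).max())
for p in(a,b):
  for n in("cup_center","sugar_center","flask","mug","samples"):
    print(n,[(round(d["confidence"],2),*(int(v) for v in w(p,d["xyz"]))) for d in vision.find_in(p,n)])
E
```

```text
[(214, 323), (217, 323), (220, 323), (223, 323), (226, 323), (229, 323), (232, 323), (235, 323), (238, 323), (241, 323), (244, 323), (247, 323), (250, 305), (253, 305), (256, 305), (259, 303), (262, 302), (265, 295)]
terr 442 [274 204] [324 265] 0.0009186520769034788
cup_center [(0.87, 496, 62, 136), (0.62, 500, -189, 40), (0.56, 405, -188, 58), (0.39, 641, -192, 54)]
sugar_center [(0.71, 478, 177, 64)]
flask [(0.74, 765, -105, 140), (0.18, 494, -472, 20)]
mug [(0.57, 762, 169, 59)]
samples [(0.9, 496, -473, 15), (0.26, 497, 63, 137)]
cup_center [(0.68, 497, 25, 126), (0.6, 498, -205, 58), (0.56, 400, -210, 73)]
sugar_center [(0.4, 494, 150, 72)]
flask [(0.87, 743, -140, 182)]
mug [(0.61, 778, 163, 48)]
samples [(0.85, 493, -498, 19)]
```

```bash
python3 - <<'E'
from h import *
a=vision.capture("side"); im=a["img"].astype(int)
for r in(223,229,235,241): print(r,[(c,tuple(map(int,im[r,c]))) for c in range(302,311)])
o=bot.get_obs(); print(o["tool_pos"],o["grip_width"]); print(job.close_job())
E
```

```text
223 [(302, (102, 98, 93)), (303, (101, 98, 93)), (304, (156, 152, 144)), (305, (205, 199, 188)), (306, (158, 153, 145)), (307, (108, 105, 99)), (308, (102, 98, 93)), (309, (104, 100, 94)), (310, (102, 98, 92))]
229 [(302, (107, 103, 98)), (303, (169, 163, 155)), (304, (206, 201, 189)), (305, (166, 160, 151)), (306, (92, 88, 83)), (307, (97, 94, 88)), (308, (103, 99, 93)), (309, (106, 102, 96)), (310, (106, 102, 96))]
235 [(302, (109, 105, 100)), (303, (108, 104, 98)), (304, (99, 94, 88)), (305, (98, 93, 88)), (306, (95, 92, 86)), (307, (60, 59, 58)), (308, (49, 48, 48)), (309, (47, 45, 46)), (310, (47, 44, 44))]
241 [(302, (109, 106, 99)), (303, (104, 99, 94)), (304, (99, 95, 89)), (305, (100, 97, 92)), (306, (98, 91, 87)), (307, (98, 63, 35)), (308, (119, 77, 45)), (309, (121, 79, 46)), (310, (119, 79, 44))]
[523.86504169  37.09360133 147.09014606] 61.95443034094135
the job is handed in; nothing more can be done
None
```

The large white and terracotta cup is now mouth up in the gripper, held still over the tray with its foot about 100 mm above the floor. I handed the job in at about 27 s; it reports no verdict.

**How it went:** The tool can't tilt, so I rolled the cup in stages while it pivoted in the pads:
1. I tilted it on the tray's handle bar and laid it on its side on the tray floor.
2. I regripped it near the mouth, turned it 90°, and swung it mouth up against the far rim.
3. I let go so it settled flat, regripped it centred, and lifted it.

**What went wrong on the way:** The first tip, using floor friction alone, only made the cup slide. It also slipped about 17 mm along the pads during the first roll, so I measured it again. At the first set-down it leaned about 5°, which letting go and regripping corrected. No reading I took between moves showed more than about 29 N on the tool.

**Last checks:**
- **Level:** where it could be read, the cup's right edge in the side view matched an upright cup within 1–2 pixels, so it is level to within a few degrees. Light background hid parts of the edge.
- **Grip and stillness:** the jaws were 62 mm apart, the width across the cup's flats, and the arm joints were practically still.
- **Things to leave alone:** in the side view the sugar jar, flask, mug and samples were within about 5 mm of their starting readings. The one disagreement is the top view, which put the sugar jar about 25 mm away in x, at low confidence (0.4). I put that down to the arm partly hiding the jar.

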